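# Unclip and open the tape crate

### The job

Open the tape crate on the sloping stand: flip the two wire clips off the lid's opposite edges and leave them flipped outward, then lift the lid off by its handle, square to the slope. Lay the lid down gently, flat and handle up, on the middle of the rubber mat and let go of it; don't lift the lid while a clip is still on, and leave the bottle and the tape measure where they stand.

Things in the scene. Friction and masses are not known exactly. Their poses are not given: they have to be found in the camera images.
- crate: Grey ribbed plastic crate (150 x 170 mm, 80 mm high, 5 mm walls, a roll of tape inside) fixed on a dark steel stand that slopes it 30 degrees down toward its -x side (the robot's side at yaw 0). Origin: under the stand at worktop level; z up, x horizontal toward the high side, y along the level edges.
- crate_mouth (a point): Centre of the crate's rim plane, about 127 mm above the worktop. Axes of the sloped crate: z = outward normal of the rim, leaning 30 degrees from vertical toward the low side; x = up the slope; y = level, toward clip_left.
- lid: Loose grey lid, about 0.35 kg: plate 160 (x) x 171 (y) x 6 mm, a 40 mm wide ear on each y edge (194 mm over the ears). Origin: centre of the plate's underside; z out of its top; seated it coincides with crate_mouth. A skirt 135 x 155 mm reaches 12 mm below the origin into the crate with 2.5 mm play, so draw it out along the normal. Flat on the mat its origin is 16 mm above the worktop.
- mat: Black ribbed rubber mat, 220 x 220 x 4 mm, fixed on the worktop. Origin: centre of its underside.
- clip_left (a joint): Sprung steel wire clip on the crate's +y side. 0 = on, its bar over the lid's ear; grows outward to a stop at 2.0 rad = flipped off. An over-centre spring (about 0.08 N m) holds it on, and throws it fully off past about 0.75 rad. Hinge line parallel to x of crate_mouth at y = +95, z = -22 mm of it. Push the tab outward from the handle side.
- clip_right (a joint): The same clip mirrored on the -y side (hinge line at y = -95, z = -22 mm; opens toward -y). Same values.
- clip_left_tab (a point): Middle of the finger tab of clip_left, 50 mm from its hinge line. Flat tab 46 mm wide (along the hinge), 4 mm thick. Clipped on, it stands along z of crate_mouth at y = +92 mm, from z = 9 to 44 mm.
- clip_right_tab (a point): Middle of the finger tab of clip_right, the same tab mirrored: clipped on it stands at y = -92 mm of crate_mouth, z = 9 to 44 mm.
- bottle: White squeeze bottle with red cap, 64 mm diameter, 186 mm tall, standing behind, between crate and mat; bystander. Origin: centre of its base.
- measure: Yellow and black pocket tape measure, 64 x 75 x 30 mm, lying between crate and mat on the robot's side; bystander. Origin: centre of its underside.
- lid_handle (a point): Middle of the lid's black bar handle, 33 mm above the lid's origin along its z. The bar lies along the lid's y: 90 mm long, 12 mm thick (x), grip part from 20 to 46 mm above the lid's origin (14 mm clear above the plate), on two feet at y = +-36 mm.

How it is judged:
By the outcome, as a careful person would: the job done as asked, in the order asked, and still so for the second after the job is handed in, with the robot touching nothing.
It also fails if it takes over 70 s, if anything falls off the work surface, if the arm or the gripper's body presses on something with over 40 N, if the wrist force passes 120 N, or if a joint passes its speed limit or range.

### The arm

A 6-joint arm with a two-finger parallel gripper is mounted at the origin on a cart in front of the work surface, level with it; the furniture and walls round the work are solid. World frame = base frame: x ahead of the robot, y to its left, z up, the work surface at z = 0. Lengths are in m, angles in degrees, forces in N, time in s.
With the tool pointing down it reaches from about 0.4 to 0.825 m from the base axis. Payload 7 kg.
Tool frame: the origin (TCP) lies on the centre line of the jaws, within the pads' length; the fingertips stand 19 mm ahead of it and the grasp point (between the pads) is the TCP; z points along the fingers, y is the line along which they close (so a half turn about z gives the same grasp; the last joint's range is limited). The gripper opens to 88 mm and grips with 3 to 60 N. Pads are 19 mm wide; open, the fingers measure 130 mm over their backs; the gripper's body (78 mm by 193 mm) begins 47 mm behind the grasp point.
Start: joints at [83.371, 20.546, 0.682, 0, -70.136, -16.507], TCP at [0.265, 0.621, 0.246] pointing down, gripper open.
Joint ranges: [-176.03, 176.03], [-82.01, 121.73], [-58.28, 71.71], [-173.87, 95.51], [-174.79, -0.11], [-173.66, 173.66]. Speed limits (degrees/s): [136.94, 136.94, 172.46, 180, 180, 180].

### API

Orientations are given as [roll, pitch, yaw] about the fixed x, y, z axes, in that order (R = Rz(yaw) Ry(pitch) Rx(roll)).
In Python, from plant import * gives the robot as it stands. The module is installed in compiled form; this text tells all that it offers.
- The arm moves only by the tool play_rows, never from a script. Its argument "deltas" is a list of rows, each a list of 6 numbers: the shift along the world's x, y, z scaled (see below), then the turn, a rotation vector about the world's x, y, z scaled (see below). A call has 1 to 10 rows; each row shifts and turns the commanded pose from where the row before left it; what a row does not reach is not made up. The controller multiplies each number of a shift by 800 mm and each number of a turn by 180 degrees. A row lasts 1/10 s, in which the tool goes at most 50 mm and 8.59 degrees, less where a joint would pass 70% of its speed; a pose out of reach is approached as far as the arm can. A call with a number of a shift or a turn outside -1 to 1 is refused whole. A call with a gripper value outside its range is refused whole. "gripper" is the gripper command: -1 is shut, 1 is fully open, values between are in proportion, set as the call begins (left out, the last holds). The fingers move at their own pace and stop on an object; the grip force is fixed at half the most. Time passes only in rows, so rows that do not move let the fingers close. It gives the time, the measured TCP pose, the force, the opening and the grip force at its end, in the units of the state.
- get_obs(): the state, without advancing time (a new reading comes with each control period).
- snapshot(name): name is "scene" or "top" or "wrist"; returns (picture, depth): 400x640x3 uint8, blue, green, red; 400x640 float32, m along the optical axis (not along the pixel's ray), 0 where there is no reading.
- camera_model(name): a dict with "fx", "fy", "cx", "cy" (pixels), "k1" (the pictures are not rectified: a ray, as slopes to the right and down, at radius r is drawn at 1 + k1 r^2 times it, then the intrinsics apply), "world_to_cam" (4x4, takes a point from world to camera coordinates). Camera axes: x right, y down, z forward; pixel columns grow to the right and rows downward; lengths in m; the calibration is good to about 2 mm. A picture is of the moment at which its call begins: read the wrist's pose just before it. camera_model takes no time and is no camera call; for the wrist camera it gives the pose at the moment of the call.
- close_job(): hands the job in; it is judged then, once.
The state is a dict: "clock": time; "joint_pos": joint angles; "qvel": joint speeds; "tau": joint torques, N m; "tool_pos": TCP position; "orientation": TCP orientation; "force": force on the tool from outside, world axes, zero at the start; "moment": the same for the moment, N m; "opening": finger opening in m; "gripper_force": force on a finger pad.
Only numpy, scipy, OpenCV 4.12 (cv2) and the standard library are available. Lean on these libraries where they do the work, as an engineer would, in place of code of your own. Each camera call takes 0.05 s, during which the arm holds its last target. There are 200 camera calls.

## Working session

There is one attempt and no reset: what is moved stays moved. The work goes in short steps, Python scripts to look and compute and a tool call to move; the robot and the scene stay as the last step left them, time stands still between calls to the robot, and variables do not carry over. Pictures are saved under pics/ and viewed, at most 10 in all, crops included, and the job is handed in when it is done.

Besides the shell and the picture viewer there is one more tool, called after ">>>" as a command line: name --pt "numbers of a row" for each row, then --argument value for the rest. play_rows: Moves the arm, as the interface text tells. Its arguments: {"type":"object","properties":{"deltas":{"type":"array","items":{"type":"array","items":{"type":"number","minimum":-1,"maximum":1}}},"gripper":{"type":"number"}},"required":["deltas"]}

```bash
mkdir -p pics; cat > h.py <<'E'
from plant import *
import numpy as np, cv2
from scipy.spatial.transform import Rotation as R
def pts(name):
    m=camera_model(name); im,d=snapshot(name)
    K=np.array([[m['fx'],0,m['cx']],[0,m['fy'],m['cy']],[0,0,1.]])
    v,u=np.mgrid[0:400,0:640]
    s=cv2.undistortPoints(np.stack([u,v],-1).reshape(-1,1,2).astype(np.float64),K,np.array([m['k1'],0,0,0.])).reshape(400,640,2)
    c=np.dstack([s[...,0]*d,s[...,1]*d,d]); T=np.linalg.inv(m['world_to_cam'])
    P=c@T[:3,:3].T+T[:3,3]; P[d==0]=np.nan
    return im,P
E
python3 - <<'E'
from h import *
o=get_obs();print(o)
for n in("scene","top"):
    im,P=pts(n);cv2.imwrite(f"pics/{n}0.png",im);np.save(f"{n}P.npy",P);print(n,np.linalg.inv(camera_model(n)['world_to_cam'])[:3,3])
E
```

```text
{'clock': 0.0, 'joint_pos': array([ 8.33700708e+01,  2.05930266e+01,  6.32554268e-01, -1.96665598e-02,
       -7.01346326e+01, -1.65068165e+01]), 'qvel': array([ 0.04034072, -0.03358143, -0.11722997, -0.10946346,  0.03216244,
        0.01866105]), 'tau': array([-2.69040044e-05, -5.82719100e+01,  2.93063825e+01,  6.99740812e+00,
        6.98815507e-03, -1.63716059e-04]), 'tool_pos': array([0.2650713 , 0.6202757 , 0.24459685]), 'orientation': array([ 1.79903562e+02, -9.29908196e-03, -2.31434362e+01]), 'force': array([ 0.88724858, -0.2737694 ,  0.25296115]), 'moment': array([-0.01666657,  0.03411117, -0.03199371]), 'gripper_force': 0.0, 'opening': 0.08770404599957231}
scene [0.70788212 1.04938522 0.99127105]
top [0.44520532 0.01790008 1.31794657]
```

View pics/scene0.png

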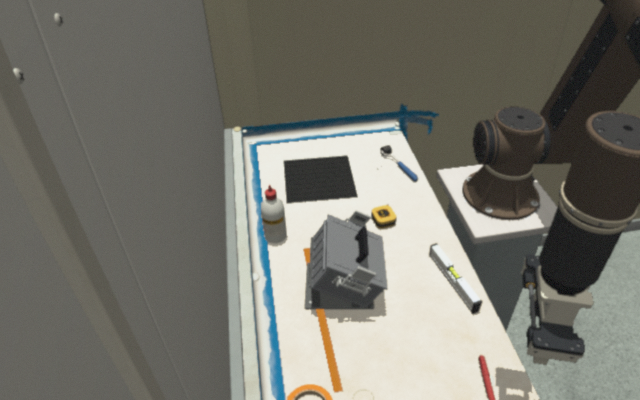

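View pics/top0.png

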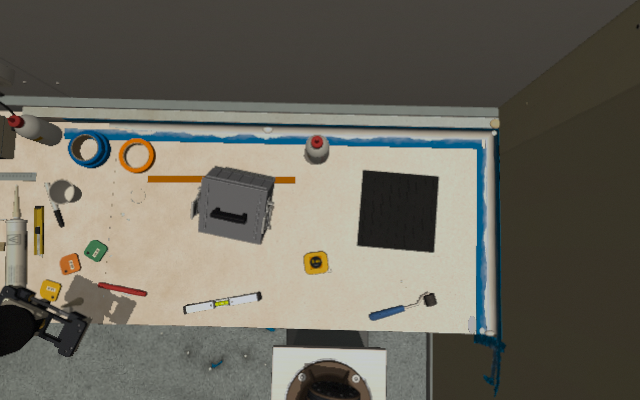

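The top view shows the crate at about (235,205), its handle at (229,215), the mat at (398,211), the bottle at (317,148) and the measure at (316,262). The scene view agrees, with tabs standing up on both sides of the crate.

```bash
python3 - <<'E'
import numpy as np,cv2
im=cv2.imread('pics/top0.png');P=np.load('topP.npy');g=im.max(2)
m=np.zeros(g.shape,bool);m[160:262,345:450]=1
def rect(p):
    return cv2.minAreaRect((p[:,:2]*1000).astype(np.float32))
k=m&(g<60)&(abs(P[...,2]-.004)<.012);print('mat',rect(P[k]),P[k].mean(0))
m[:]=0;m[205:226,205:250]=1
k=m&(g<35);h=P[k];h=h[h[:,2]>.13];print('handle',k.sum(),rect(h),h.mean(0),np.percentile(h[:,2],[5,50,95]))
# lid plane
m[:]=0;m[160:245,190:285]=1
q=P[m&(g>60)];q=q[(q[:,2]>.07)]
best=None;rng=np.random.default_rng(0)
for _ in range(800):
    a=q[rng.choice(len(q),3,0)];n=np.cross(a[1]-a[0],a[2]-a[0]);L=np.linalg.norm(n)
    if L<1e-5: continue
    n/=L;n*=np.sign(n[2])
    if not .8<n[2]<.93: continue
    i=abs((q-a[0])@n)<.003
    if best is None or i.sum()>best.sum():best=i
f=q[best];c=f.mean(0);n=np.linalg.svd(f-c)[2][2];n*=np.sign(n[2]);yaw=np.arctan2(-n[1],-n[0])
print('plane',len(f),c,n,np.degrees(np.arccos(n[2])),np.degrees(yaw))
ex=np.array([np.cos(yaw),np.sin(yaw),0]);ey=np.cross([0,0,1],ex);xs=np.cross(ey,n)
L=np.c_[(f-c)@xs,(f-c)@ey]
(cc,wh,an)=cv2.minAreaRect((L*1000).astype(np.float32));print(cc,wh,an, np.percentile(L,[1,99],axis=0))
o=c+xs*np.percentile(L[:,0],[1,99]).mean()+ey*np.percentile(L[:,1],[1,99]).mean()-n*.006;print('lid origin',o)
hm=(h-o);print('handle local',np.c_[hm@xs,hm@ey,hm@n].mean(0),np.percentile(np.c_[hm@xs,hm@ey,hm@n],[3,97],axis=0))
# bottle, measure
b=im.astype(int)
k=(P[...,2]>.01)&(P[...,2]<.05);k[:245]=0;k[280:]=0;k[:,:300]=0;k[:,332:]=0;print('meas',P[k].mean(0))
k=(P[...,2]>.14);k[:130]=0;k[165:]=0;k[:,:300]=0;k[:,332:]=0;print('bottle',P[k].mean(0))
E
```

```text
mat ((540.5401611328125, -188.80715942382812), (217.10475158691406, 217.2915496826172), 86.44486236572266) [ 0.5392633  -0.18820789  0.00520513]
handle 283 ((506.5002746582031, 264.3681640625), (87.30350494384766, 26.946714401245117), 80.07099151611328) [0.5041373  0.26395548 0.16207817] [0.144354   0.16509811 0.1716484 ]
plane 2798 [0.52021353 0.26263809 0.13593589] [-0.49091575  0.08950185  0.86659746] 29.934382659958477 -10.332460952406228
(-4.2698974609375, -1.67950439453125) (188.97012329101562, 161.31341552734375) 89.55863189697266 [[-0.08251139 -0.08437962]
 [ 0.07444972  0.08571787]]
lid origin [0.51984257 0.26338588 0.12872488]
handle local [ 0.00316558 -0.00225652  0.03666481] [[-0.00344604 -0.0432396   0.01282685]
 [ 0.00658891  0.03918539  0.04904147]]
meas [0.38591413 0.0442547  0.03055182]
bottle [0.69812724 0.0464336  0.16565176]
```

```bash
cat >> h.py <<'E'
yaw=np.radians(-10.1); O=np.array([.5205,.2625,.1275])
ex=np.array([np.cos(yaw),np.sin(yaw),0]);ey=np.cross([0,0,1.],ex)
n=-ex*.5+np.array([0,0,np.sqrt(.75)]);xs=np.cross(ey,n)
RL=np.c_[-ey,-xs,-n]
def loc(x,y,z): return O+(x*xs+y*ey+z*n)/1000
def plan(p,Rt=RL,vmm=40,vdeg=6,N=None):
    o=get_obs();Rc=R.from_euler('xyz',o['orientation'],degrees=True)
    d=(np.array(p)-o['tool_pos'])*1000;w=np.degrees((R.from_matrix(Rt)*Rc.inv()).as_rotvec())
    N=N or int(np.ceil(max(np.linalg.norm(d)/vmm,np.linalg.norm(w)/vdeg)))
    print('t',round(o['clock'],2),'d',d.round(1),'w',w.round(1),'N',N,'row',(d/800/N).round(4).tolist()+(w/180/N).round(4).tolist())
def where():
    o=get_obs();v=(o['tool_pos']-O)*1000;print('loc',(v@xs).round(1),(v@ey).round(1),(v@n).round(1),'F',o['force'].round(1))
E
python3 -c "
from h import *
plan(loc(0,70,120))"
```

```text
t 0.1 d [ 208.6 -278.4  -13.3] w [ 15.4 -28.5 -75.1] N 14 row [0.0186, -0.0249, -0.0012, 0.0061, -0.0113, -0.0298]
```

>>> play_rows --pt "0.0186 -0.0249 0 0.0061 -0.0113 -0.0298" --pt "0.0186 -0.0249 0 0.0061 -0.0113 -0.0298" --pt "0.0186 -0.0249 0 0.0061 -0.0113 -0.0298" --pt "0.0186 -0.0249 0 0.0061 -0.0113 -0.0298" --pt "0.0186 -0.0249 0 0.0061 -0.0113 -0.0298" --pt "0.0186 -0.0249 0 0.0061 -0.0113 -0.0298" --pt "0.0186 -0.0249 0 0.0061 -0.0113 -0.0298" --pt "0.0186 -0.0249 0 0.0061 -0.0113 -0.0298" --pt "0.0186 -0.0249 0 0.0061 -0.0113 -0.0298" --pt "0.0186 -0.0249 0 0.0061 -0.0113 -0.0298" --gripper -1

```text
clock: 1.1
tool_pos: [0.4143, 0.4204, 0.2454]
orientation: [-158.1, -4.2, -78.5]
force: [1.0, 0.6, 0.0]
opening: 0.0133
gripper_force: 0.0
```

>>> play_rows --pt "0.0186 -0.0249 0 0.0061 -0.0113 -0.0298" --pt "0.0186 -0.0249 0 0.0061 -0.0113 -0.0298" --pt "0.0186 -0.0249 0 0.0061 -0.0113 -0.0298" --pt "0.0186 -0.0249 0 0.0061 -0.0113 -0.0298" --pt "0 0 0 0 0 0" --pt "0 0 0 0 0 0" --pt "0 0 0 0 0 0"

```text
clock: 1.8
tool_pos: [0.4734, 0.3426, 0.2458]
orientation: [-150.0, 0.0, -100.0]
force: [0.9, 0.3, -0.2]
opening: 0.0005
gripper_force: 0.0
```

```bash
python3 -c "
from h import *
where();plan(loc(0,70,40),vmm=15)
im,P=pts('wrist');cv2.imwrite('pics/w1.png',im);np.save('w1P.npy',P)"
```

```text
loc 6.8 70.6 132.6 F [ 0.9  0.3 -0.2]
t 1.8 d [ 39.7  -7.6 -83.6] w [-0.   0.  -0.1] N 7 row [0.0071, -0.0014, -0.0149, -0.0, 0.0, -0.0001]
```

View pics/w1.png

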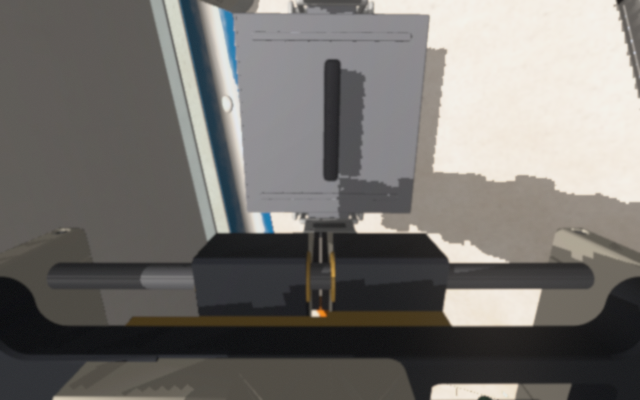

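The wrist view shows the handle upright from (332,60) to (330,180), the lid from (240,15) to (425,212), and the closed fingers at (320,275). I'll refine the lid pose with this view's depth.

```bash
python3 - <<'E'
from h import *
im=cv2.imread('pics/w1.png');P=np.load('w1P.npy');g=im.max(2)
V=(P-O)*1000;L=np.dstack([V@xs,V@ey,V@n])
k=np.zeros(g.shape,bool);k[50:190,322:342]=1
h=L[k&(g<45)&(L[...,2]>30)];print('handle',len(h),np.nanpercentile(h,[2,50,98],axis=0).round(1))
r=cv2.minAreaRect(h[:,:2].astype(np.float32));print(r)
k[:]=0;k[30:205,255:310]=1
p=L[k];p=p[abs(p[:,2]-6)<6];A=np.c_[p[:,:2],np.ones(len(p))];c=np.linalg.lstsq(A,p[:,2],rcond=None)[0];print('plane',c,'at0')
k[:]=0;k[8:212,235:430]=1
p=L[k&(g>60)];p=p[(abs(p[:,2]-6)<5)];print('lid',np.percentile(p,[1,50,99],axis=0).round(1),cv2.minAreaRect(p[:,:2].astype(np.float32)))
k[:]=0;k[:240,260:400]=1
for s in(1,-1):
    t=L[k&(s*L[...,1]>84)&(L[...,2]>15)&(L[...,2]<60)&(abs(L[...,0])<40)]
    if len(t):print('tab',s,len(t),np.percentile(t,[3,50,97],axis=0).round(1))
E
```

```text
handle 288 [[ -6.7 -36.   44.1]
 [ -5.6   5.2  45.4]
 [ -4.   42.2  46.7]]
((-5.82118558883667, 1.9942893981933594), (83.88856506347656, 3.6257095336914062), 88.20936584472656)
plane [-1.77768148e-03 -2.96193656e-03  5.93755763e+00] at0
lid [[-79.7 -83.2   4.1]
 [  0.3 -11.8   5.8]
 [ 75.8  83.1   8.2]] ((-2.0575942993164062, -0.8851318359375), (172.9365692138672, 160.42124938964844), 89.92841339111328)
tab 1 562 [[-23.   90.6  16.3]
 [ -1.4  91.5  31. ]
 [ 19.8  92.4  42.8]]
tab -1 96 [[-22.9 -89.   15.1]
 [ -4.6 -88.6  16.7]
 [ 18.3 -88.   18.7]]
```

```bash
cat >> h.py <<'E'
O=O-.002*xs+.0005*ey
E
python3 -c "
from h import *
plan(loc(0,69,40),vmm=20)
print(((loc(0,135,40)-loc(0,69,40))/.8/6).round(4))"
```

```text
t 1.85 d [ 37.9  -8.  -84.7] w [-0.   0.  -0.1] N 5 row [0.0095, -0.002, -0.0212, -0.0, 0.0, -0.0001]
[0.0024 0.0135 0.    ]
```

>>> play_rows --pt "0.0095 -0.002 -0.0212 0 0 0" --pt "0.0095 -0.002 -0.0212 0 0 0" --pt "0.0095 -0.002 -0.0212 0 0 0" --pt "0.0095 -0.002 -0.0212 0 0 0" --pt "0.0095 -0.002 -0.0212 0 0 0" --pt "0 0 0 0 0 0" --pt "0 0 0 0 0 0"

```text
clock: 2.55
tool_pos: [0.5117, 0.3339, 0.1609]
orientation: [-150.0, -0.1, -100.1]
force: [0.2, -0.9, 0.7]
opening: 0.0006
gripper_force: 0.0
```

```bash
python3 -c "
from h import *
where()"
```

```text
loc 0.3 68.2 39.5 F [ 0.2 -0.9  0.7]
```

Push the left tab outward, pause, then lift along the normal.

>>> play_rows --pt "0.0018 0.01 0 0 0 0" --pt "0.0018 0.01 0 0 0 0" --pt "0.0018 0.01 0 0 0 0" --pt "0.0018 0.01 0 0 0 0" --pt "0.0018 0.01 0 0 0 0" --pt "0.0018 0.01 0 0 0 0" --pt "0.0018 0.01 0 0 0 0" --pt "0.0018 0.01 0 0 0 0" --pt "0 0 0 0 0 0"

```text
clock: 3.45
tool_pos: [0.5233, 0.3996, 0.1609]
orientation: [-150.0, 0.0, -100.0]
force: [0.1, -0.1, 1.3]
opening: 0.0003
gripper_force: 0.0
```

```bash
python3 -c "
from h import *
where();plan(loc(0,110,110),vmm=25);print(((loc(0,-70,110)-loc(0,110,110))/.8/6).round(4),((loc(0,-69,40)-loc(0,-70,110))/.8/5).round(4))"
```

```text
loc 0.3 134.9 39.6 F [ 0.1 -0.1  1.3]
t 3.45 d [-39.3 -18.3  60.9] w [-0.   0.  -0.1] N 3 row [-0.0164, -0.0076, 0.0254, -0.0001, 0.0001, -0.0001]
[-0.0066 -0.0369  0.    ] [ 0.0087 -0.0013 -0.0152]
```

>>> play_rows --pt "-0.0164 -0.0076 0.0254 0 0 0" --pt "-0.0164 -0.0076 0.0254 0 0 0" --pt "-0.0164 -0.0076 0.0254 0 0 0" --pt "-0.0066 -0.0369 0 0 0 0" --pt "-0.0066 -0.0369 0 0 0 0" --pt "-0.0066 -0.0369 0 0 0 0" --pt "-0.0066 -0.0369 0 0 0 0" --pt "-0.0066 -0.0369 0 0 0 0" --pt "-0.0066 -0.0369 0 0 0 0" --pt "0 0 0 0 0 0"

```text
clock: 4.45
tool_pos: [0.4509, 0.1988, 0.2214]
orientation: [-150.0, 0.0, -100.3]
force: [0.7, 0.9, 0.7]
opening: 0.0004
gripper_force: 0.0
```

>>> play_rows --pt "0 0 0 0 0 0" --pt "0 0 0 0 0 0"

```text
clock: 4.65
tool_pos: [0.4523, 0.2032, 0.2222]
orientation: [-150.0, 0.0, -100.1]
force: [-0.4, -0.4, -0.1]
opening: 0.0006
gripper_force: 0.0
```

```bash
python3 -c "
from h import *
where();plan(loc(0,-69,40),vmm=20)"
```

```text
loc 0.2 -70.8 110.3 F [-0.4 -0.4 -0.1]
t 4.65 d [ 34.8  -4.4 -61. ] w [-0.   0.1 -0. ] N 4 row [0.0109, -0.0014, -0.0191, -0.0001, 0.0001, -0.0]
```

>>> play_rows --pt "0.0109 -0.0014 -0.0191 0 0 0" --pt "0.0109 -0.0014 -0.0191 0 0 0" --pt "0.0109 -0.0014 -0.0191 0 0 0" --pt "0.0109 -0.0014 -0.0191 0 0 0" --pt "0 0 0 0 0 0" --pt "0 0 0 0 0 0"

```text
clock: 5.25
tool_pos: [0.4939, 0.2047, 0.1723]
orientation: [-151.0, -0.6, -100.4]
force: [0.4, 0.8, 0.8]
opening: 0.0004
gripper_force: 0.0
```

>>> play_rows --pt "-0.0018 -0.01 0 0 0 0" --pt "-0.0018 -0.01 0 0 0 0" --pt "-0.0018 -0.01 0 0 0 0" --pt "-0.0018 -0.01 0 0 0 0" --pt "-0.0018 -0.01 0 0 0 0" --pt "-0.0018 -0.01 0 0 0 0" --pt "-0.0018 -0.01 0 0 0 0" --pt "-0.0018 -0.01 0 0 0 0" --pt "0 0 0 0 0 0"

```text
clock: 6.15
tool_pos: [0.4908, 0.1467, 0.188]
orientation: [-152.2, -1.1, -100.8]
force: [-0.7, -0.5, 1.9]
opening: 0.0006
gripper_force: 1.2
```

```bash
python3 -c "
from h import *
where();plan(loc(0,-110,110),vmm=25);print(((loc(0,0,110)-loc(0,-110,110))/.8/4).round(4))"
```

```text
loc 24.6 -119.8 56.9 F [-0.7 -0.5  1.9]
t 6.15 d [-45.4  18.   33.7] w [ 0.7 -2.4  0.7] N 3 row [-0.0189, 0.0075, 0.0141, 0.0013, -0.0044, 0.0013]
[0.006  0.0338 0.    ]
```

```bash
python3 -c "
from h import *
print(get_obs()['joint_pos'].round(2))
im,P=pts('top');cv2.imwrite('pics/t2.png',cv2.resize(im[130:270,160:320],None,fx=4,fy=4));np.save('t2P.npy',P)"
```

```text
[  47.63   -3.1   -58.24   52.05  -31.01 -102.74]
```

View pics/t2.png

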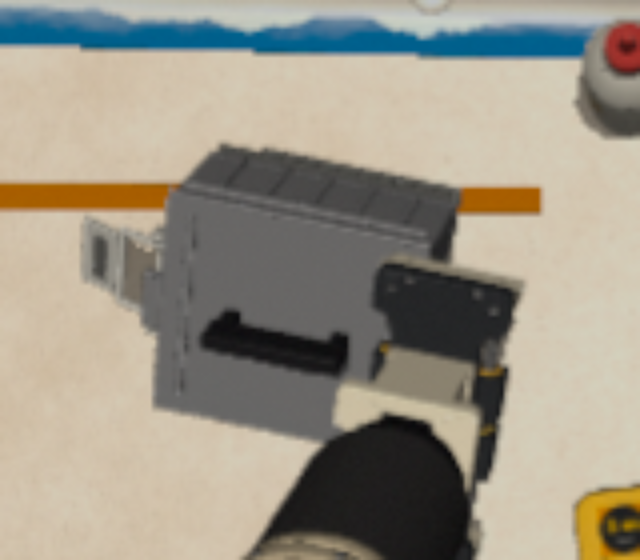

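The crop shows the left clip flipped off (tab out at (110,255)). The arm stopped short on the right side because joint 3 reached its limit of -58.3. I'll lean the tool 20° about the slope axis so the wrist sits further out.

```bash
cat >> h.py <<'E'
def lean(deg):
    c,s=np.cos(np.radians(deg)),np.sin(np.radians(deg))
    return np.c_[-(ey*c-n*s),-xs,-(n*c+ey*s)]
E
python3 -c "
from h import *
plan(loc(0,-68,120),lean(20),25,5)"
```

```text
t 6.2 d [-43.1  59.8  42.4] w [-16.6   0.8  -9. ] N 4 row [-0.0135, 0.0187, 0.0132, -0.023, 0.0011, -0.0125]
```

>>> play_rows --pt "-0.0135 0.0187 0.0132 -0.023 0.0011 -0.0125" --pt "-0.0135 0.0187 0.0132 -0.023 0.0011 -0.0125" --pt "-0.0135 0.0187 0.0132 -0.023 0.0011 -0.0125" --pt "-0.0135 0.0187 0.0132 -0.023 0.0011 -0.0125" --pt "0 0 0 0 0 0" --pt "0 0 0 0 0 0"

```text
clock: 6.8
tool_pos: [0.4476, 0.2088, 0.2293]
orientation: [-148.5, -17.3, -110.3]
force: [-0.5, -0.4, -0.1]
opening: 0.0006
gripper_force: 0.0
```

```bash
python3 - <<'E'
from h import *
print(get_obs()['joint_pos'].round(1));where();plan(loc(0,-68,40),lean(20),20,5)
im,P=pts('wrist');cv2.imwrite('pics/w2.png',im)
E
```

```text
[  69.1    5.2  -43.9   36.1  -63.1 -107.5]
loc -1.1 -66.2 119.4 F [-0.5 -0.4 -0.1]
t 6.8 d [ 39.7  -8.9 -68.2] w [ 0.  -0.1 -0.1] N 4 row [0.0124, -0.0028, -0.0213, 0.0, -0.0001, -0.0002]
```

View pics/w2.png

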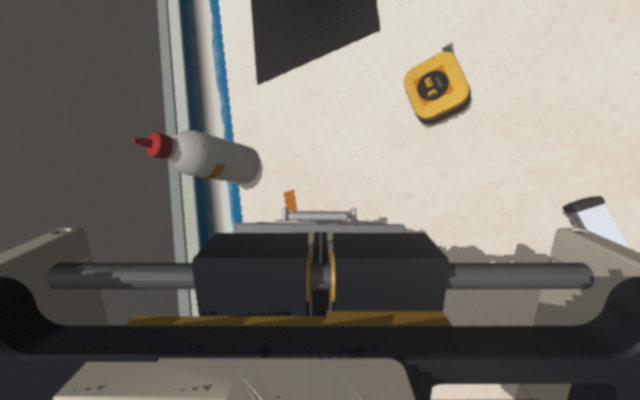

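The wrist view shows the bottle and the measure untouched, and the right clip's wire at about (320,215). I'll check its state by depth.

```bash
python3 - <<'E'
from h import *
im,P=pts('wrist');V=(P-O)*1000;L=np.dstack([V@xs,V@ey,V@n])
for v in range(204,234,4): print(v,L[v,300].round(0),L[v,320].round(0),L[v,340].round(0))
im,P=pts('top');V=(P-O)*1000;L=np.dstack([V@xs,V@ey,V@n])
k=(abs(L[...,0])<40)&(L[...,1]<-82)&(L[...,1]>-170)&(L[...,2]>-60)&(L[...,2]<60);t=L[k];print(len(t),np.percentile(t,[3,50,97],axis=0).round())
E
```

```text
204 [  29. -112. -164.] [  -1. -111. -147.] [ -29. -110. -131.]
208 [  29. -106. -164.] [  -1. -105. -147.] [ -29. -105. -130.]
212 [  29. -100. -163.] [  -1.  -99. -146.] [ -30.  -99. -132.]
216 [nan nan nan] [ -1. -92.  44.] [-17. -92.  44.]
220 [ 15. -89.  44.] [ -1. -89.  43.] [-17. -89.  43.]
224 [ 17. -85.   7.] [ -1. -85.   6.] [-20. -85.   5.]
228 [ 17. -81.   6.] [ -1. -81.   7.] [-20. -81.   7.]
232 [ 17. -77.   7.] [ -1. -77.   7.] [-20. -77.   6.]
216 [[-32. -99. -25.]
 [ 14. -93.   6.]
 [ 38. -84.  48.]]
```

The right clip is still on. Descending with the leaned tool.

>>> play_rows --pt "0.0124 -0.0028 -0.0213 0 0 0" --pt "0.0124 -0.0028 -0.0213 0 0 0" --pt "0.0124 -0.0028 -0.0213 0 0 0" --pt "0.0124 -0.0028 -0.0213 0 0 0" --pt "0 0 0 0 0 0" --pt "0 0 0 0 0 0"

```text
clock: 7.55
tool_pos: [0.4874, 0.1974, 0.1621]
orientation: [-148.5, -17.3, -110.5]
force: [0.8, 0.2, 0.6]
opening: 0.0006
gripper_force: 0.0
```

```bash
python3 - <<'E'
from h import *
print(get_obs()['joint_pos'].round(1));where()
E
```

```text
[  61.7   11.6  -48.3   44.4  -52.1 -112. ]
loc 1.0 -70.4 40.5 F [0.8 0.2 0.6]
```

>>> play_rows --pt "-0.001 -0.0081 -0.0008 -0.0089 0.0016 -0.0052" --pt "-0.001 -0.0081 -0.0008 -0.0089 0.0016 -0.0052" --pt "-0.001 -0.0081 -0.0008 -0.0089 0.0016 -0.0052" --pt "-0.001 -0.0081 -0.0008 -0.0089 0.0016 -0.0052" --pt "-0.001 -0.0081 -0.0008 -0.0089 0.0016 -0.0052" --pt "-0.001 -0.0081 -0.0008 -0.0089 0.0016 -0.0052" --pt "-0.001 -0.0081 -0.0008 -0.0089 0.0016 -0.0052" --pt "-0.001 -0.0081 -0.0008 -0.0089 0.0016 -0.0052" --pt "0 0 0 0 0 0"

```text
clock: 8.45
tool_pos: [0.4808, 0.146, 0.1561]
orientation: [-144.9, -30.0, -119.4]
force: [-0.1, 0.1, 0.2]
opening: 0.0005
gripper_force: 0.0
```

```bash
python3 - <<'E'
from h import *
print(get_obs()['joint_pos'].round(1));where();plan(loc(0,-95,110),lean(20),25,5)
E
```

```text
[  61.4   18.5  -44.7   39.4  -63.6 -111. ]
loc 0.1 -122.1 34.1 F [-0.1  0.1  0.2]
t 8.45 d [-32.7  33.4  65.7] w [13.  -2.4  7.6] N 4 row [-0.0102, 0.0104, 0.0205, 0.018, -0.0034, 0.0105]
```

>>> play_rows --pt "-0.0102 0.0104 0.0205 0.018 -0.0034 0.0105" --pt "-0.0102 0.0104 0.0205 0.018 -0.0034 0.0105" --pt "-0.0102 0.0104 0.0205 0.018 -0.0034 0.0105" --pt "-0.0102 0.0104 0.0205 0.018 -0.0034 0.0105" --pt "0 0 0 0 0 0"

```text
clock: 8.95
tool_pos: [0.448, 0.1805, 0.2246]
orientation: [-148.4, -16.7, -110.2]
force: [-0.3, -0.4, -0.4]
opening: 0.0006
gripper_force: 0.0
```

```bash
python3 - <<'E'
from h import *
where();plan(loc(0,0,115),lean(15),25,5)
im,P=pts('top');V=(P-O)*1000;L=np.dstack([V@xs,V@ey,V@n])
for s in(1,-1):
    k=(abs(L[...,0])<30)&(s*L[...,1]>82)&(s*L[...,1]<170)&(L[...,2]>-70)&(L[...,2]<60);t=L[k];print(len(t),np.percentile(t,[3,50,97],axis=0).round())
im,P=pts('scene');cv2.imwrite('pics/s3.png',cv2.resize(im[190:330,280:420],None,fx=4,fy=4))
E
```

```text
loc 1.2 -93.9 112.6 F [-0.3 -0.4 -0.4]
t 8.95 d [14.3 92.9  1.4] w [ 3.7 -0.5  2.3] N 4 row [0.0045, 0.029, 0.0005, 0.0052, -0.0008, 0.0032]
302 [[-24.  83. -43.]
 [  3. 125. -30.]
 [ 28. 154.   9.]]
405 [[ -24. -154.  -45.]
 [   4. -124.  -29.]
 [  28.  -84.   10.]]
```

View pics/s3.png

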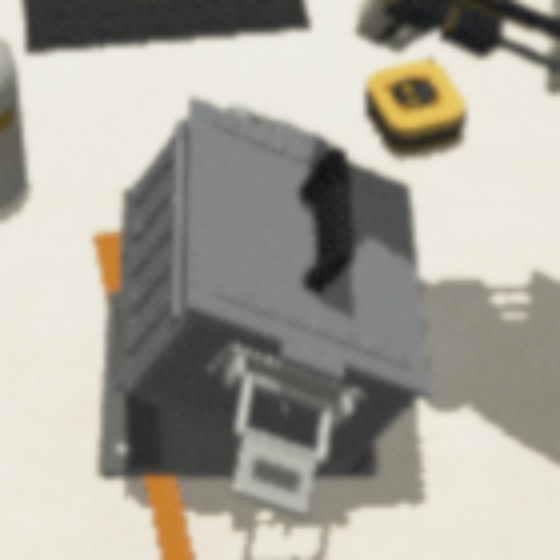

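Both clips are flipped off: the depths are symmetric, and the left tab hangs at (275,480). Next I'll open the gripper and move over the handle.

>>> play_rows --pt "0.0045 0.029 0.0005 0.0052 -0.0008 0.0032" --pt "0.0045 0.029 0.0005 0.0052 -0.0008 0.0032" --pt "0.0045 0.029 0.0005 0.0052 -0.0008 0.0032" --pt "0.0045 0.029 0.0005 0.0052 -0.0008 0.0032" --pt "0 0 0 0 0 0" --pt "0 0 0 0 0 0" --pt "0 0 0 0 0 0" --pt "0 0 0 0 0 0" --gripper 1

```text
clock: 9.85
tool_pos: [0.4627, 0.2726, 0.2236]
orientation: [-149.1, -13.4, -107.9]
force: [0.3, -0.5, 0.0]
opening: 0.0592
gripper_force: 0.0
```

```bash
python3 - <<'E'
from h import *
o=get_obs();print(o['joint_pos'].round(1),o['opening']);where();plan(loc(-1,0,36),lean(15),20,5)
E
```

```text
[  69.7    8.2  -40.4   37.3  -59.4 -108.4] 0.059222259911302345
loc -0.8 -0.7 112.6 F [ 0.3 -0.5  0. ]
t 9.85 d [ 37.6  -6.  -66.5] w [ 0.4 -0.1  0.1] N 4 row [0.0118, -0.0019, -0.0208, 0.0005, -0.0002, 0.0002]
```

>>> play_rows --pt "0 0 0 0 0 0" --pt "0 0 0 0 0 0" --pt "0.0118 -0.0019 -0.0208 0 0 0" --pt "0.0118 -0.0019 -0.0208 0 0 0" --pt "0.0118 -0.0019 -0.0208 0 0 0" --pt "0.0118 -0.0019 -0.0208 0 0 0" --pt "0 0 0 0 0 0" --pt "0 0 0 0 0 0"

```text
clock: 10.65
tool_pos: [0.5006, 0.2665, 0.1575]
orientation: [-149.1, -13.4, -107.9]
force: [-0.2, 1.0, 0.4]
opening: 0.0876
gripper_force: 0.0
```

```bash
python3 - <<'E'
from h import *
o=get_obs();print(o['joint_pos'].round(1));where();plan(loc(-1,0,35),lean(15),20,5)
E
```

```text
[  63.4   14.2  -44.4   45.   -49.4 -113.1]
loc -0.6 -0.1 36.2 F [-0.2  1.   0.4]
t 10.65 d [ 0.2  0.  -1.2] w [ 0.4 -0.1  0.2] N 1 row [0.0003, 0.0, -0.0015, 0.0022, -0.0006, 0.0008]
```

>>> play_rows --pt "0 0 0 0 0 0" --pt "0 0 0 0 0 0" --pt "0 0 0 0 0 0" --pt "0 0 0 0 0 0" --pt "0 0 0 0 0 0" --pt "0 0 0 0 0 0" --pt "0 0 0 0 0 0" --pt "0 0 0 0 0 0" --pt "0 0 0 0 0 0" --pt "0 0 0 0 0 0" --gripper -1

```text
clock: 11.65
tool_pos: [0.5006, 0.2669, 0.1573]
orientation: [-149.1, -13.3, -107.8]
force: [0.1, 0.2, 1.2]
opening: 0.0128
gripper_force: 0.0
```

>>> play_rows --pt "0 0 0 0 0 0" --pt "0 0 0 0 0 0" --pt "0 0 0 0 0 0" --pt "0 0 0 0 0 0"

```text
clock: 12.05
tool_pos: [0.5005, 0.2669, 0.1573]
orientation: [-149.1, -13.3, -107.8]
force: [-1.4, 1.2, -0.1]
opening: 0.012
gripper_force: 30.0
```

```bash
python3 - <<'E'
from h import *
o=get_obs();print(o['moment']);where();print((n*8/800).round(4))
E
```

```text
[ 1.42322743  1.62287936 -0.26574224]
loc -0.8 0.3 36.0 F [-1.4  1.2 -0.1]
[-0.0049  0.0009  0.0087]
```

>>> play_rows --pt "-0.0025 0.0004 0.0043 0 0 0" --pt "-0.0049 0.0009 0.0087 0 0 0" --pt "-0.0049 0.0009 0.0087 0 0 0" --pt "-0.0049 0.0009 0.0087 0 0 0" --pt "0 0 0 0 0 0"

```text
clock: 12.55
tool_pos: [0.4865, 0.2703, 0.1829]
orientation: [-149.1, -13.2, -107.8]
force: [-0.2, 0.7, -4.5]
opening: 0.0117
gripper_force: 30.0
```

```bash
python3 - <<'E'
from h import *
o=get_obs();print(o['moment'].round(2),o['opening'],o['orientation'].round(1));where()
E
```

```text
[1.84 2.14 0.05] 0.011709796198466346 [-149.1  -13.2 -107.8]
loc -0.4 1.2 65.4 F [-0.2  0.7 -4.5]
```

>>> play_rows --pt "-0.0098 0.0018 0.0174 0 0 0" --pt "-0.0123 0.0022 0.0217 0 0 0" --pt "-0.0123 0.0022 0.0217 0 0 0" --pt "-0.0098 0.0018 0.0174 0 0 0" --pt "0 0 0 0 0 0"

```text
clock: 13.05
tool_pos: [0.4511, 0.277, 0.2459]
orientation: [-149.1, -13.1, -107.8]
force: [-0.9, 1.2, -4.8]
opening: 0.0118
gripper_force: 30.0
```

```bash
cat >> h.py <<'E'
Rg=np.c_[xs,ey,n].T@R.from_euler('xyz',[-149.1,-13.3,-107.8],degrees=True).as_matrix()
tg=np.array([-.8,.3,36.0])/1000
def flat(h,xy=(.540,-.1885),yw=-3.6):
    Rl=R.from_euler('z',yw,degrees=True).as_matrix(); return np.array([*xy,.016+h])+Rl@tg, Rl@Rg
E
python3 - <<'E'
from h import *
where();print(get_obs()['joint_pos'].round(1));plan(*flat(.17),30,4)
E
```

```text
loc -0.1 1.6 138.0 F [-0.9  1.2 -4.8]
[  71.7    6.4  -38.8   35.5  -62.6 -107.5]
t 13.05 d [  88.1 -465.2  -23.9] w [ 3.4 29.8  6.4] N 16 row [0.0069, -0.0363, -0.0019, 0.0012, 0.0104, 0.0022]
```

>>> play_rows --pt "0.0069 -0.02 0 0.0012 0.0104 0.0022" --pt "0.0069 -0.0363 0 0.0012 0.0104 0.0022" --pt "0.0069 -0.0363 0 0.0012 0.0104 0.0022" --pt "0.0069 -0.0363 0 0.0012 0.0104 0.0022" --pt "0.0069 -0.0363 0 0.0012 0.0104 0.0022" --pt "0.0069 -0.0363 0 0.0012 0.0104 0.0022" --pt "0.0069 -0.0363 0 0.0012 0.0104 0.0022" --pt "0.0069 -0.0363 0 0.0012 0.0104 0.0022" --pt "0.0069 -0.0363 0 0.0012 0.0104 0.0022" --pt "0.0069 -0.0363 0 0.0012 0.0104 0.0022"

```text
clock: 14.05
tool_pos: [0.5063, -0.0034, 0.2434]
orientation: [-168.6, -15.6, -99.0]
force: [1.3, 0.3, -4.4]
opening: 0.0114
gripper_force: 30.0
```

```bash
python3 - <<'E'
from h import *
print(get_obs()['joint_pos'].round(1));plan(*flat(.15),30,4)
E
```

```text
[ 35.2   1.  -35.7  22.7 -57.9 -55.6]
t 14.05 d [  33.  -184.8  -41.4] w [ 1.5 10.9  2.4] N 7 row [0.0059, -0.033, -0.0074, 0.0012, 0.0087, 0.0019]
```

>>> play_rows --pt "0.0059 -0.033 -0.0074 0.0012 0.0087 0.0019" --pt "0.0059 -0.033 -0.0074 0.0012 0.0087 0.0019" --pt "0.0059 -0.033 -0.0074 0.0012 0.0087 0.0019" --pt "0.0059 -0.033 -0.0074 0.0012 0.0087 0.0019" --pt "0.0059 -0.033 -0.0074 0.0012 0.0087 0.0019" --pt "0.0059 -0.02 -0.0074 0.0012 0.0087 0.0019" --pt "0 0 0 0 0 0" --pt "0 0 0 0 0 0" --pt "0 0 0 0 0 0"

```text
clock: 14.95
tool_pos: [0.5345, -0.1495, 0.2083]
orientation: [-178.3, -15.4, -94.3]
force: [0.1, 1.0, -4.3]
opening: 0.0118
gripper_force: 30.0
```

```bash
python3 - <<'E'
from h import *
plan(*flat(.03),20,4)
im,P=pts('top');cv2.imwrite('pics/t4.png',cv2.resize(im[130:290,290:490],None,fx=3,fy=3))
im,P2=pts('wrist');cv2.imwrite('pics/w4.png',im)
z=P2[...,2];k=(z>.12)&(z<.2);k[245:]=0;p=P2[k&(im.max(2)>60)]
c=p.mean(0);u=np.linalg.svd(p-c,full_matrices=False)[2][2];print(len(p),'normal',u/u[2],cv2.minAreaRect((p[:,:2]*1000).astype(np.float32)),c)
E
```

```text
t 14.95 d [   4.7  -38.6 -126.3] w [0.2 1.6 0.4] N 7 row [0.0008, -0.0069, -0.0226, 0.0001, 0.0013, 0.0003]
28449 normal [-0.02850535  0.00507757  1.        ] ((531.9799194335938, -202.35336303710938), (85.13471984863281, 159.9141845703125), 85.9494857788086) [ 0.53229805 -0.19946873  0.17849012]
```

View pics/w4.png

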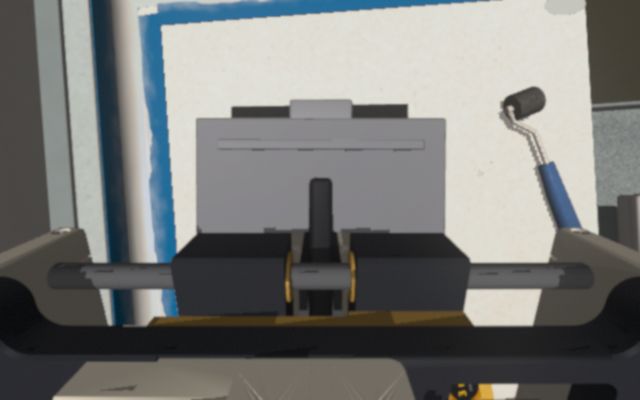

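The wrist view shows the lid held level and square over the mat, with its edges at columns 197–445. Its measured tilt matches the turn still planned. Next I'll centre it and descend.

>>> play_rows --pt "0.0012 -0.016 -0.01 0.0003 0.0023 0.0005" --pt "0.0012 -0.016 -0.022 0.0003 0.0023 0.0005" --pt "0.0012 -0.016 -0.025 0.0003 0.0023 0.0005" --pt "0.0012 0 -0.025 0.0003 0.0023 0.0005" --pt "0.0012 0 -0.025 0 0 0" --pt "0 0 -0.025 0 0 0" --pt "0 0 -0.0155 0 0 0" --pt "0 0 0 0 0 0" --pt "0 0 0 0 0 0" --pt "0 0 0 0 0 0"

```text
clock: 16.05
tool_pos: [0.5405, -0.1879, 0.0916]
orientation: [-179.9, -15.3, -93.5]
force: [0.7, 0.4, -4.5]
opening: 0.0121
gripper_force: 30.0
```

```bash
python3 - <<'E'
from h import *
plan(*flat(.002),6,4)
im,P=pts('top');g=im.max(2)
k=np.zeros(g.shape,bool);k[160:262,345:450]=1
k&=(P[...,2]>.03)&(P[...,2]<.075)&(g>60);p=P[k];print(len(p),cv2.minAreaRect((p[:,:2]*1000).astype(np.float32)),np.percentile(p,[1,50,99],axis=0))
cv2.imwrite('pics/t5.png',cv2.resize(im[130:290,290:490],None,fx=3,fy=3))
E
```

```text
t 16.05 d [ -1.3  -0.3 -37.6] w [-0.1  0.1 -0. ] N 7 row [-0.0002, -0.0, -0.0067, -0.0, 0.0001, -0.0]
1393 ((540.0049438476562, -194.49644470214844), (183.86227416992188, 159.3205108642578), 86.23368072509766) [[ 0.45916127 -0.28357962  0.05747654]
 [ 0.50812971 -0.24365298  0.06328363]
 [ 0.6135248  -0.10141837  0.06898304]]
```

View pics/t5.png

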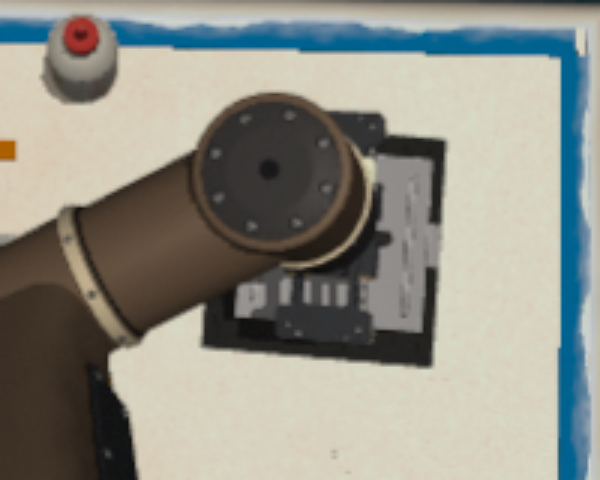

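The top view shows the lid inside the mat's outline and aligned with it, with the bottle untouched. Lowering slowly.

>>> play_rows --pt "-0.0015 0 -0.008 0 0 0" --pt "0 0 -0.012 0 0 0" --pt "0 0 -0.012 0 0 0" --pt "0 0 -0.007 0 0 0" --pt "0 0 -0.004 0 0 0" --pt "0 0 -0.002 0 0 0" --pt "0 0 0 0 0 0" --pt "0 0 0 0 0 0"

```text
clock: 16.9
tool_pos: [0.5388, -0.188, 0.0549]
orientation: [-180.0, -15.3, -93.5]
force: [-0.5, -0.6, -5.0]
opening: 0.0119
gripper_force: 30.0
```

>>> play_rows --pt "0 0 -0.0012 0 0 0" --pt "0 0 -0.0012 0 0 0" --pt "0 0 0 0 0 0"

```text
clock: 17.2
tool_pos: [0.5385, -0.188, 0.0528]
orientation: [180.0, -15.3, -93.5]
force: [0.6, -0.1, -4.8]
opening: 0.012
gripper_force: 30.0
```

>>> play_rows --pt "0 0 -0.0008 0 0 0" --pt "0 0 -0.0008 0 0 0" --pt "0 0 0 0 0 0"

```text
clock: 17.5
tool_pos: [0.5386, -0.1879, 0.0515]
orientation: [-180.0, -15.3, -93.5]
force: [0.5, 0.7, -2.8]
opening: 0.0115
gripper_force: 30.0
```

Contact is starting.

>>> play_rows --pt "0 0 -0.0006 0 0 0" --pt "0 0 -0.0006 0 0 0" --pt "0 0 0 0 0 0" --pt "0 0 0 0 0 0"

```text
clock: 17.9
tool_pos: [0.5386, -0.188, 0.0515]
orientation: [-180.0, -15.3, -93.5]
force: [-4.2, 3.2, 7.3]
opening: 0.0118
gripper_force: 30.0
```

>>> play_rows --pt "0 0 0 0 0 0" --pt "0 0 0 0 0 0" --pt "0 0 0 0 0 0" --pt "0 0 0 0 0 0" --pt "0 0 0 0 0 0" --pt "0 0 0 0 0 0" --pt "0 0 0 0 0 0" --pt "0 0 0 0 0 0" --pt "0 0 0 0 0 0" --pt "0 0 0 0 0 0" --gripper 1

```text
clock: 18.9
tool_pos: [0.5386, -0.188, 0.0505]
orientation: [180.0, -15.3, -93.5]
force: [-0.2, -0.4, 0.3]
opening: 0.0849
gripper_force: 0.0
```

>>> play_rows --pt "0 0 0.01 0 0 0" --pt "0 0 0.02 0 0 0" --pt "0 0 0.03 0 0 0" --pt "0 0 0.04 0 0 0" --pt "0 0.03 0.04 0 0 0" --pt "0 0.04 0.04 0 0 0" --pt "0 0.04 0.02 0 0 0" --pt "0 0.04 0 0 0 0" --pt "0 0.04 0 0 0 0" --pt "0 0 0 0 0 0"

```text
clock: 19.9
tool_pos: [0.5391, -0.0329, 0.2115]
orientation: [-179.9, -15.2, -93.3]
force: [0.0, -0.5, 0.8]
opening: 0.0875
gripper_force: 0.0
```

```bash
python3 - <<'E'
from h import *
im,P=pts('top');g=im.max(2)
k=np.zeros(g.shape,bool);k[160:262,345:450]=1
k&=(P[...,2]>.014)&(P[...,2]<.035)&(g>60);p=P[k];print(len(p),cv2.minAreaRect((p[:,:2]*1000).astype(np.float32)))
c=p.mean(0);u=np.linalg.svd(p-c,full_matrices=False)[2][2];print(c,u/u[2])
s,_=snapshot('scene');cv2.imwrite('pics/end.png',np.vstack([cv2.resize(im[110:290,170:470],(640,384))[:300],cv2.resize(s[100:320,220:460],(640,587))[:300]]))
E
```

```text
3351 ((538.3876953125, -188.4517364501953), (195.68548583984375, 160.14390563964844), 86.49048614501953)
[ 0.53731786 -0.18808342  0.02317022] [ 2.14890807e-03 -5.12098474e-04  1.00000000e+00]
```

View pics/end.png

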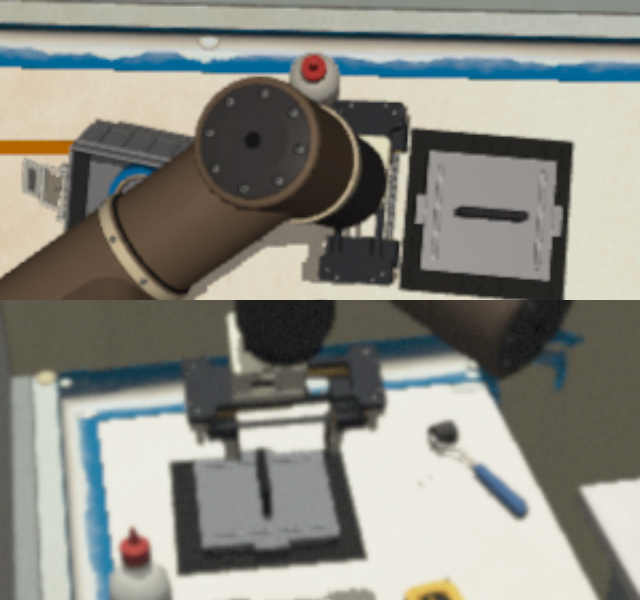

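The lid lies flat, handle up and within about 2 mm of the mat's centre. The crate is open and the robot is clear. I'll hand the job in.

```bash
python3 -c "
from plant import *
print(close_job())"
```

```text
the job is handed in; nothing more can be done
None
```

The job is handed in after about 20 s: both clips are flipped off, the lid lies flat and handle up within about 2 mm of the mat's centre, and the gripper has let go; the bottle and tape measure were never touched.

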